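# Move the batch clip to the next ware tray and zero the tally dial

### The arm

A 6-joint arm with a two-finger parallel gripper is mounted at the origin on the work surface. World frame = base frame: x ahead of the robot, y to its left, z up, the work surface at z = 0. Lengths are in mm, angles in rad, forces in N, time in s.
With the tool pointing down it reaches from about 300 to 775 mm from the base axis. Payload 14.6 kg.
Tool frame: the origin (TCP) lies between the finger pads, 19 mm behind the fingertips; this is the grasp point; z points along the fingers, y is the line along which they close (so a half turn about z gives the same grasp; the last joint's range is limited). The gripper opens to 94 mm and grips with 3 to 60 N. Pads are 16 mm wide; open, the fingers measure 119 mm over their backs; the gripper's body (75 mm by 177 mm) begins 78 mm behind the grasp point.
Start: joints at [-1.246, 0.3, 1.521, -0, 1.321, -0.067], TCP at [210.011, -508.315, 224.246] pointing down, gripper open.
Joint ranges: [-3.03, 3.03], [-0.79, 2.21], [0.23, 2.52], [-1.04, 4.18], [0, 3.07], [-2.55, 2.55]. Speed limits (rad/s): [2.22, 2.22, 2.57, 3.14, 3.14, 3.14].

### API

Orientations are given as [roll, pitch, yaw] about the fixed x, y, z axes, in that order (R = Rz(yaw) Ry(pitch) Rx(roll)).
In Python, from cell import manip, camera, get_calibration gives the robot as it stands.
- The arm moves only by the tool arm_command, never from a script. Its argument "targets" is a list of rows, each an object of numbers: "hand": the opening, from -1 (shut) to 1 (fully open), so that 0 is half open; "x", "y", "z": the shift along the tool's x, y, z in m; "yaw": the turn about the tool's z in rad. In form: [{"hand": .., "x": .., "y": .., "z": .., "yaw": ..}, ...]. A call has 1 to 10 rows; each row shifts and turns the commanded pose from where the row before left it, along the tool's axes as they then stand; what a row does not reach is not made up. A row lasts 1/10 s, in which the tool goes at most 50 mm and 8.59 degrees, less where a joint would pass 70% of its speed; a pose out of reach is approached as far as the arm can. A call is refused whole if a number of a shift passes 0.05 or a number of a turn 0.15, either way. A call with a gripper value outside its range is refused whole. The fingers move at their own pace and stop on an object; "newtons" is the grip in N (left out, the last holds). Time passes only in rows, so rows that do not move let the fingers close. It gives the time, the measured TCP pose, the force, the opening and the grip force at its end, in the units of the state.
- manip.read_state(): the state, without advancing time (a new reading comes with each control period).
- camera(name): name is "scene" or "top" or "wrist"; returns the picture (384x512x3 uint8, red, green, blue); there is no depth.
- get_calibration(name): a dict with "K" (3x3 intrinsics, pixels), "dist_coeffs" ([k1, k2, p1, p2, k3] as OpenCV has them; the pictures are not rectified), "cam_to_world" (4x4, takes a point from camera to world coordinates). Camera axes: x right, y up, looking along -z (the intrinsics and any distortion apply to the point x, -y, -z); pixel columns grow to the right and rows downward; lengths in mm; the calibration is good to about 2 mm. A picture is of the moment at which its call begins: read the wrist's pose just before it. get_calibration takes no time and is no camera call; for the wrist camera it gives the pose at the moment of the call.
- manip.sign_off(): hands the job in; it is judged then, once.
The state is a dict: "clock": time; "joints": joint angles; "qd": joint speeds; "effort": joint torques, N m; "eef_pos": TCP position; "eef_rot": TCP orientation; "wrist_force": force on the tool from outside, world axes, zero at the start; "moment": the same for the moment, N m; "finger_gap": finger opening in mm; "finger_force": force on a finger pad.
Only numpy, scipy, OpenCV 4.12 (cv2) and the standard library are available. Lean on these libraries where they do the work, as an engineer would, in place of code of your own. Each camera call takes 0.05 s, during which the arm holds its last target. There are 200 camera calls.

### The job

The tray of mugs is finished. Take the spring clip off its upright tab and clip it onto the tab of the tray of bowls, centred, pushed fully down and let go; then turn the tally dial's pointer knob anticlockwise back to its zero stop. Do not drop the clip or disturb the mugs and bowls.

Things in the scene. Friction and masses are not known exactly. Their poses are not given: they have to be found in the camera images.
- mug_tray: Wooden ware tray holding two lilac mugs, 200 (x) x 180 (y) mm, base 12 mm thick, fixed to the bench. Origin: centre of its underside; z up. Along its -x edge, nearest the robot, stands an end board 10 mm thick, 180 mm wide, 60 mm high, with a tab in its middle rising to 110 mm. The clip starts on this tab.
- mug_tray_tab (a point): Centre of the top edge of the mug tray's tab, 110 mm above the bench, tray axes. The tab is 10 mm thick (x), 50 mm wide (y) and rises 50 mm above the end board.
- bowl_tray: Identical fixed wooden tray, but holding two small bowls; same axes and sizes.
- bowl_tray_tab (a point): Centre of the top edge of the bowl tray's tab, same sizes: 10 mm thick along tray x, 50 mm wide along tray y, top 110 mm above the bench.
- clip: Dark steel spring clip, 95 mm tall, 30 mm wide, 110 g: two plates hinged on a pin, jaws below (to 42 mm under the pin; rubber linings from 20 mm down grip the tab), handles splayed in a V above (to 50 mm over the pin). Origin on the pin axis, mid-width; y along the pin, z up, x across the jaws. The frame is that of the -x half: upright on a tab, leaning about 0.22 rad when squeezed open.
- clip_pin (a point): Middle of the pin axis, axes of clip; 5 mm above the tab's top when fully down (the pin, radius 5 mm, stops on it). Pinch the handles along clip x from above with the TCP 33 to 38 mm over this point: they span about 42 mm there when clipped, 25 mm fully squeezed; squeezing takes about 15 N.
- clip_jaw (a joint): Opening of the clip's hinge, rad: 0 when gripping a 10 mm tab, -0.12 shut on nothing, 0.44 fully squeezed open (27 mm between the jaw tips). A spring closes it.
- counter: Tally dial: grey box 100 x 100 x 42 mm with a round white dial on top at 45 mm, fixed to the bench between the trays. Origin: centre of its underside, under the knob's axis; z up. A small steel stop pin on the dial, at the +x side, marks zero.
- tally_grip (a point): On the knob's axis, 75 mm above the bench, axes of counter: a good height for the TCP. The knob is a black bar 48 mm long, 14 mm wide, reaching from 49 to 83 mm above the bench, with a thin black pointer at one end and a white line on the top of that half.
- tally (a joint): Angle of the knob, rad: 0 at the zero stop, where bar and pointer lie along the counter's +x; grows clockwise seen from above (pointer direction is (cos q, -sin q) in the counter's axes). Turn anticlockwise to reduce it; it stays where left.
- mug_1: Lilac mug, radius 32 mm, 80 mm tall, 250 g, on the mug tray. Origin: centre of its underside.
- mug_2: Second such mug on the mug tray.
- bowl_1: Cream bowl, radius 34 mm, 42 mm tall, 200 g, on the bowl tray. Origin: centre of its underside.
- bowl_2: Second such bowl on the bowl tray.

How it is judged (in metres and radians):
On the way, in this order (a step that is already met when the one before it is completed fails the run):
1. The clip is off the mug tray: its pin at least 60 mm from that tray's tab (distance between clip_pin and mug_tray_tab above 0.06 m), for 0.1 s.
2. The clip grips the bowl tray's tab, upright, centred and fully down, and has been let go (x of clip_pin in the frame of bowl_tray_tab between -0.004 and 0.004 m and y of clip_pin in the frame of bowl_tray_tab between -0.01 and 0.01 m and z of clip_pin in the frame of bowl_tray_tab between 0 and 0.011 m and value of joint clip_jaw between -0.05 and 0.05 rad and angle between the z axis of clip and the z axis of bowl_tray, either way round below 0.1 rad and angle between the y axis of clip and the y axis of bowl_tray, either way round below 0.15 rad and contact force between the fingers and clip below 0.1 N), for 0.3 s.
3. After that, the tally knob is back at its zero stop (within 0.06 rad) (value of joint tally below 0.06 rad), for 0.2 s.
At the end, for the whole second after the job is handed in: Clip at rest and released, jaws closed on the bowl tray's tab (hinge within 0.05 rad of 0), pin axis at most 11 mm above the tab's top, within 10 mm of its middle along the width and 4 mm across, upright within 0.1 rad, square within 0.15 rad; tally knob within 0.06 rad of its zero stop (all of step 2 and linear speed of clip below 0.02 m/s and value of joint tally below 0.06 rad); the robot touches nothing.
It fails at once if The clip is dropped: its pin comes below 70 mm above the bench (height (world z) of clip_pin below 0.07 m).
It fails at once if A mug or bowl is shifted by more than 25 mm or tipped by more than 0.4 rad (distance of any of mug_1, mug_2, bowl_1, bowl_2 from where it was at the start of the episode above 0.025 m or angle between any of mug_1, mug_2, bowl_1, bowl_2's own z axis and vertical above 0.4 rad).
It also fails if it takes over 64 s, if anything falls off the work surface, if the arm or the gripper's body presses on something with over 40 N, if the wrist force passes 120 N, or if a joint passes its speed limit or range.

## Working session

There is one attempt and no reset: what is moved stays moved. The work goes in short steps, Python scripts to look and compute and a tool call to move; the robot and the scene stay as the last step left them, time stands still between calls to the robot, and variables do not carry over. Pictures are saved under pics/ and viewed, at most 10 in all, crops included, and the job is handed in when it is done.

Besides the shell and the picture viewer there is one more tool, called after ">>>" as name([rows], argument=value, ...), one row to a line, values as JSON. arm_command: Moves the arm, as the interface text tells. Its arguments: {"type":"object","properties":{"targets":{"type":"array"},"newtons":{"type":"number"}},"required":["targets"]}

```bash
mkdir -p pics; ls
python3 - <<'E'
from cell import manip,camera,get_calibration
import cv2,numpy as np
print(manip.read_state())
for n in("scene","top"):
    c=get_calibration(n);print(n,np.array(c["K"]).round(1).tolist(),c["dist_coeffs"],np.array(c["cam_to_world"]).round(3).tolist())
a=[camera(n) for n in("top","scene")]
np.save('top0.npy',a[0]);np.save('scene0.npy',a[1])
cv2.imwrite('pics/top0.png',cv2.resize(a[0],(800,600))[:,:,::-1]);cv2.imwrite('pics/scene0.png',cv2.resize(a[1],(800,600))[:,:,::-1])
E
```

```text
pics
{'clock': 0.0, 'joints': array([-1.24559976e+00,  3.00502356e-01,  1.52161503e+00, -1.96985415e-05,
        1.32069404e+00, -6.65912570e-02]), 'qd': array([-0.00046314,  0.00047916,  0.00253532, -0.00022816, -0.00068512,
       -0.00027543]), 'effort': array([ 3.46204279e-04, -5.31800687e+01, -3.52739918e+01,  7.08630262e-02,
        2.44083098e-02, -9.97927509e-05]), 'eef_pos': array([ 209.92876824, -508.0854158 ,  223.65481494]), 'eef_rot': array([-3.14037532e+00, -6.20617101e-05,  3.91792669e-01]), 'wrist_force': array([ 0.63956114,  0.53691916, -0.08237447]), 'moment': array([ 0.02618778,  0.02222266, -0.01328191]), 'finger_force': 0.0, 'finger_gap': 93.6353287683299}
scene [[356.0, 0.0, 258.1], [0.0, 356.0, 182.7], [0.0, 0.0, 1.0]] [0.0089435 0.        0.        0.        0.       ] [[0.857, -0.364, 0.364, 918.042], [0.515, 0.63, -0.582, -546.342], [-0.018, 0.686, 0.727, 789.023], [0.0, 0.0, 0.0, 1.0]]
top [[419.2, 0.0, 263.9], [0.0, 419.2, 186.9], [0.0, 0.0, 1.0]] [-0.06542217  0.          0.          0.          0.        ] [[-0.014, 0.987, -0.163, 388.2], [-1.0, -0.013, 0.009, 13.626], [0.006, 0.163, 0.987, 1227.484], [0.0, 0.0, 0.0, 1.0]]
```

View pics/top0.png

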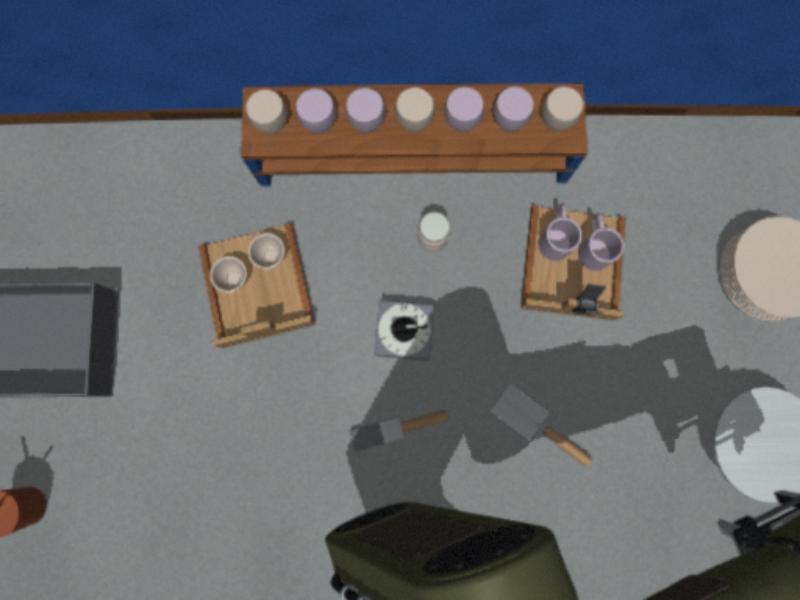

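View pics/scene0.png

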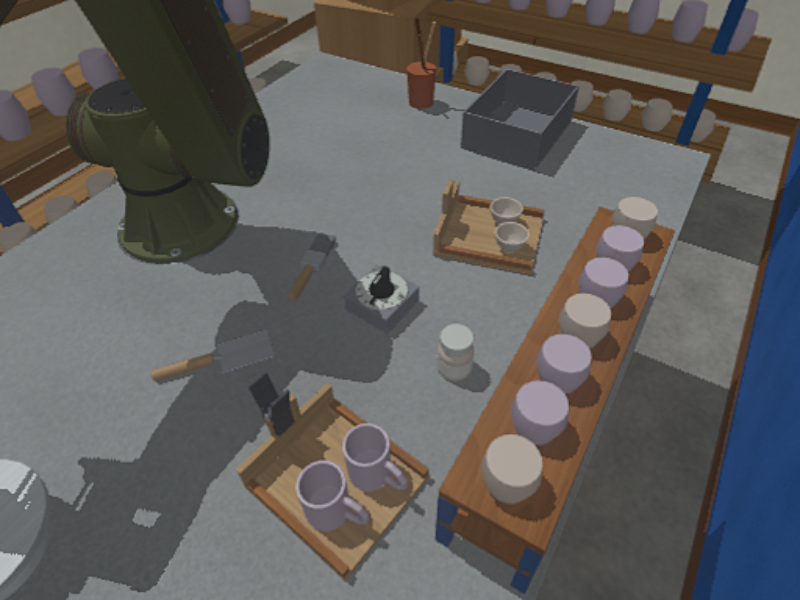

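Top view: mug tray at about (575,262) with the clip at (588,300). Bowl tray at (257,285), with its end board running from (215,342) to (312,320). Dial at (403,328), with its pointer to the right (toward -y, so q≈1.5).

```bash
cat > h.py <<'E'
import numpy as np,cv2
from cell import manip,camera,get_calibration
def ray(cal,px):
    K=np.array(cal["K"]);u=cv2.undistortPoints(np.array(px,float).reshape(-1,1,2),K,np.array(cal["dist_coeffs"],float)).reshape(-1,2)
    T=np.array(cal["cam_to_world"]);d=np.c_[u[:,0],-u[:,1],-np.ones(len(u))]@T[:3,:3].T
    return T[:3,3],d
def plane(cal,px,z):
    o,d=ray(cal,px);return o+d*((z-o[2])/d[:,2])[:,None]
def proj(cal,P):
    T=np.array(cal["cam_to_world"]);p=(np.array(P,float).reshape(-1,3)-T[:3,3])@T[:3,:3]
    return cv2.projectPoints(p*[1,-1,-1],np.zeros(3),np.zeros(3),np.array(cal["K"]),np.array(cal["dist_coeffs"],float))[0].reshape(-1,2)
E
python3 - <<'E'
from h import *
a=np.load('top0.npy');A=a[::,::]
c=get_calibration("top");s=1.5625
for n,p,z in(("mugboard",[(522,308),(622,318)],60),("bowlboard",[(217,345),(313,322)],60),("dial",[(403,328)],45),("clip",[(588,300)],140)):
    print(n,plane(c,np.array(p)/s,z).round(0).tolist())
cr=lambda x0,y0,w,h:cv2.resize(a[y0:y0+h,x0:x0+w],(w*6,h*6),interpolation=cv2.INTER_CUBIC)
im=np.hstack([cr(325,125,65,90),cr(325-200,125,65,90)[:, :]])
cv2.imwrite('pics/crop.png',im[:,:,::-1])
E
```

```text
mugboard [[549.0, -194.0, 60.0], [528.0, -376.0, 60.0]]
bowlboard [[489.0, 355.0, 60.0], [529.0, 182.0, 60.0]]
dial [[517.0, 21.0, 45.0]]
clip [[550.0, -293.0, 140.0]]
```

View pics/crop.png

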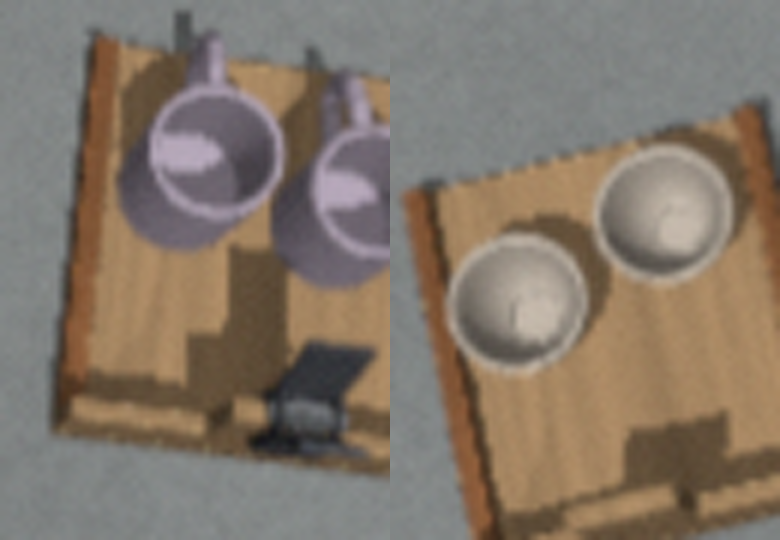

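>>> arm_command([
  {"yaw": -0.13,"z": -0.006},
  {"yaw": -0.13,"z": -0.006},
  {"yaw": -0.13,"z": -0.006},
  {"yaw": -0.13,"z": -0.006},
  {"yaw": -0.13,"z": -0.006},
  {"yaw": -0.13,"z": -0.006},
  {"yaw": -0.13,"z": -0.006},
  {"yaw": -0.13,"z": -0.006},
  {"yaw": -0.024},
])

```text
schema error: expected keys hand, x, y, z, yaw
```

>>> arm_command([
  {"x": 0.0257,"y": 0.03},
  {"x": 0.0257,"y": 0.03},
  {"x": 0.0257,"y": 0.03},
  {"x": 0.0257,"y": 0.03},
  {"x": 0.0257,"y": 0.03},
  {"x": 0.0257,"y": 0.03},
  {"x": 0.0257,"y": 0.03},
  {"x": 0.0257,"y": 0.03},
  {"x": 0.0257,"y": 0.03},
  {"x": 0.0257,"y": 0.03},
])

```text
schema error: expected keys hand, x, y, z, yaw
```

```bash
cat > look.py <<'E'
from h import *
import sys
s=manip.read_state();print({k:np.round(s[k],3).tolist() for k in("clock","eef_pos","eef_rot","joints","finger_gap","wrist_force")})
c=get_calibration("wrist");w=camera("wrist");n=sys.argv[1]
np.savez(n+'.npz',w=w,K=c["K"],dist_coeffs=c["dist_coeffs"],cam_to_world=c["cam_to_world"])
print(np.array(c["cam_to_world"]).round(2).tolist(),np.array(c["K"])[0,0])
cv2.imwrite(f'pics/{n}.png',cv2.resize(w,(800,600),interpolation=cv2.INTER_CUBIC)[:,:,::-1])
E
python3 look.py w1
```

```text
{'clock': 0.1, 'eef_pos': [209.934, -508.131, 223.741], 'eef_rot': [-3.141, -0.0, 0.392], 'joints': [-1.246, 0.3, 1.522, 0.0, 1.321, -0.067], 'finger_gap': 93.948, 'wrist_force': [0.268, 0.354, -0.348]}
[[0.38, 0.9, 0.22, 275.01], [-0.92, 0.37, 0.09, -480.88], [-0.0, -0.24, 0.97, 384.8], [0.0, 0.0, 0.0, 1.0]] 286.4858568413614
```

View pics/w1.png

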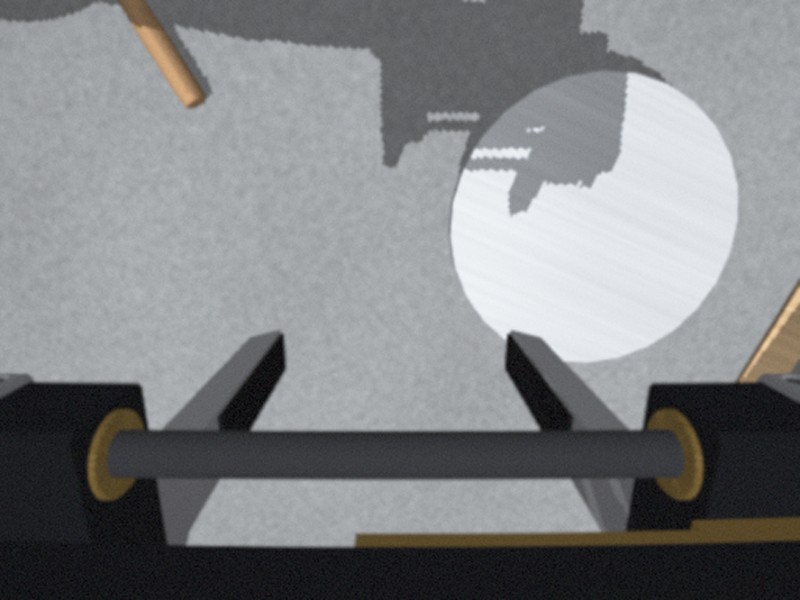

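Only the pot, the spatula handle and the fingertips at (280,335) and (510,335) are in view. The move was refused because every key must be present, so I'll resend it.

>>> arm_command([
  {"hand": 1,"x": 0,"y": 0,"yaw": -0.13,"z": -0.006},
  {"hand": 1,"x": 0,"y": 0,"yaw": -0.13,"z": -0.006},
  {"hand": 1,"x": 0,"y": 0,"yaw": -0.13,"z": -0.006},
  {"hand": 1,"x": 0,"y": 0,"yaw": -0.13,"z": -0.006},
  {"hand": 1,"x": 0,"y": 0,"yaw": -0.13,"z": -0.006},
  {"hand": 1,"x": 0,"y": 0,"yaw": -0.13,"z": -0.006},
  {"hand": 1,"x": 0,"y": 0,"yaw": -0.13,"z": -0.006},
  {"hand": 1,"x": 0,"y": 0,"yaw": -0.13,"z": -0.006},
  {"hand": 1,"x": 0,"y": 0,"z": 0,"yaw": -0.024},
])

```text
clock: 1.05
eef_pos: [210.1, -508.5, 272.8]
eef_rot: [3.141, 0.001, 1.459]
wrist_force: [0.3, 0.4, -0.1]
finger_gap: 93.7
finger_force: 0.0
```

>>> arm_command([
  {"hand": 1,"z": 0,"yaw": 0,"x": 0.0257,"y": 0.03},
  {"hand": 1,"z": 0,"yaw": 0,"x": 0.0257,"y": 0.03},
  {"hand": 1,"z": 0,"yaw": 0,"x": 0.0257,"y": 0.03},
  {"hand": 1,"z": 0,"yaw": 0,"x": 0.0257,"y": 0.03},
  {"hand": 1,"z": 0,"yaw": 0,"x": 0.0257,"y": 0.03},
  {"hand": 1,"z": 0,"yaw": 0,"x": 0.0257,"y": 0.03},
  {"hand": 1,"z": 0,"yaw": 0,"x": 0.0257,"y": 0.03},
  {"hand": 1,"z": 0,"yaw": 0,"x": 0.0257,"y": 0.03},
  {"hand": 1,"z": 0,"yaw": 0,"x": 0.0257,"y": 0.03},
  {"hand": 1,"z": 0,"yaw": 0,"x": 0.0257,"y": 0.03},
])

```text
clock: 2.05
eef_pos: [538.7, -286.2, 271.7]
eef_rot: [-3.141, -0.0, 1.453]
wrist_force: [-0.1, -1.3, 0.3]
finger_gap: 94.0
finger_force: 0.0
```

```bash
python3 look.py w2
```

```text
{'clock': 2.05, 'eef_pos': [538.658, -286.24, 271.69], 'eef_rot': [-3.141, -0.0, 1.453], 'joints': [-0.548, 0.408, 1.267, 0.0, 1.468, -0.43], 'finger_gap': 94.015, 'wrist_force': [-0.069, -1.322, 0.272]}
[[0.99, 0.11, 0.03, 547.47], [-0.12, 0.96, 0.24, -216.23], [-0.0, -0.24, 0.97, 432.76], [0.0, 0.0, 0.0, 1.0]] 286.4858568413614
```

View pics/w2.png

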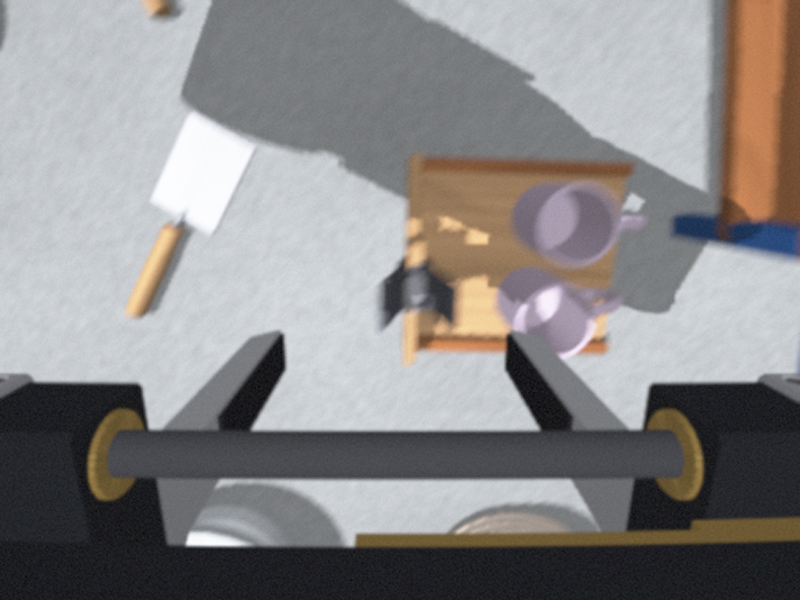

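The clip pin is at about (418,290). Its handle tips are at x≈381 (y 278–330) and x≈454 (y 275–320). The end board runs from (415,157) to (409,363).

Run:
```python
from h import *
c=dict(np.load('w2.npz'));s=1.5625
for n,p,z in(("board",[(415,157),(409,363)],60),("pin",[(418,290)],118),("handles",[(381,303),(454,298)],163),("tabtop",[(415,222)],110)):
    print(n,plane(c,np.array(p)/s,z).round(1).tolist())
# wood mask of board top near col
w=c["w"];cv2.imwrite('pics/w2c.png',cv2.resize(w[125:240,225:325],(700,805)[::1],interpolation=cv2.INTER_CUBIC)[:600,:,::-1])
```

```text
board [[565.7, -198.7, 60.0], [541.5, -373.6, 60.0]]
pin [[555.1, -293.6, 118.0]]
handles [[530.2, -288.1, 163.0], [575.8, -290.3, 163.0]]
tabtop [[558.5, -245.5, 110.0]]
```

View pics/w2c.png

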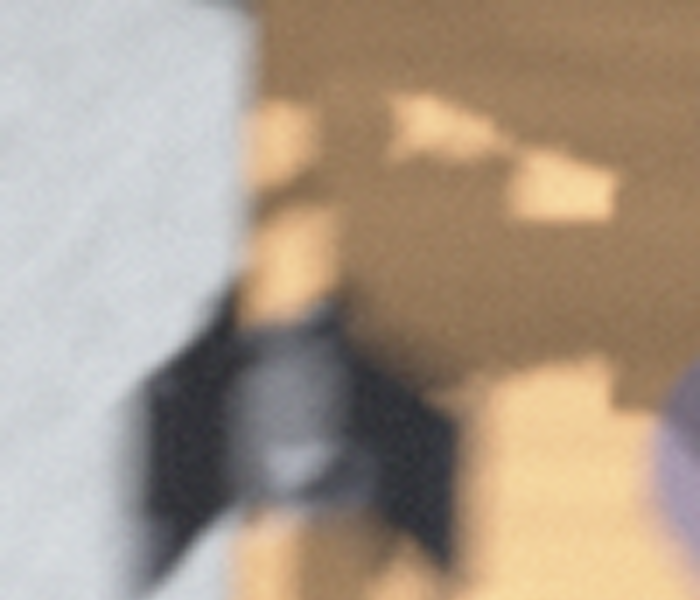

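>>> arm_command([
  {"hand": 1,"x": -0.003,"y": 0.0158,"z": 0.011,"yaw": 0},
  {"hand": 1,"x": 0,"y": 0,"z": 0.013,"yaw": 0},
  {"hand": 1,"x": 0,"y": 0,"z": 0.013,"yaw": 0},
  {"hand": 1,"x": 0,"y": 0,"z": 0.013,"yaw": 0},
  {"hand": 1,"x": 0,"y": 0,"z": 0.013,"yaw": 0},
  {"hand": 1,"x": 0,"y": 0,"z": 0.013,"yaw": 0},
  {"hand": 1,"x": 0,"y": 0,"z": 0.013,"yaw": 0},
  {"hand": 1,"x": 0,"y": 0,"z": 0.013,"yaw": 0},
  {"hand": 1,"x": 0,"y": 0,"z": 0.0105,"yaw": 0},
  {"hand": 1,"x": 0,"y": 0,"z": 0.01,"yaw": 0},
])

```text
clock: 3.1
eef_pos: [552.8, -292.2, 148.8]
eef_rot: [-3.141, -0.0, 1.456]
wrist_force: [0.8, 0.2, -0.4]
finger_gap: 93.6
finger_force: 0.0
```

```bash
python3 look.py w3
```

```text
{'clock': 3.1, 'eef_pos': [552.837, -292.22, 148.808], 'eef_rot': [-3.141, -0.0, 1.456], 'joints': [-0.545, 0.532, 1.374, 0.0, 1.235, -0.43], 'finger_gap': 93.65, 'wrist_force': [0.814, 0.222, -0.446]}
[[0.99, 0.11, 0.03, 561.37], [-0.11, 0.96, 0.24, -222.14], [0.0, -0.24, 0.97, 309.87], [0.0, 0.0, 0.0, 1.0]] 286.4858568413614
```

View pics/w3.png

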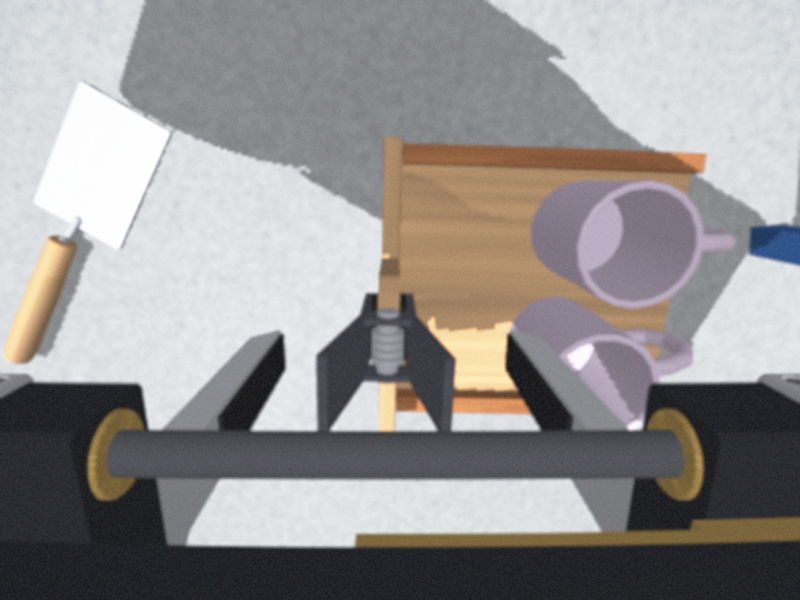

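The handles are centred between the fingers to within a few mm. They span 318–453 (centre 386), while the fingers are centred at 396. The pin and spring are at (387,342).

Run:
```python
from h import *
c=dict(np.load('w3.npz'));s=1.5625
p=np.array([552.8,-292.2]);y=1.456;tx=np.array([np.cos(y),np.sin(y)]);ty=np.array([np.sin(y),-np.cos(y)])
for n,q,z in(("pin",(387,342),118),("hL",(318,355),165),("hR",(453,358),165),("pinfront_top",(387,312),120),("pinback",(387,372),120),("boardTop far",(392,138),60),("board vis near",(385,258),60),("tab end",(389,259),110),("tip mid",(396,338),130)):
    P=plane(c,np.array([q])/s,z)[0];d=P[:2]-p;print(n,P.round(1),"tool x,y",round(d@tx,1),round(d@ty,1))
```

```text
pin [ 549.8 -291.9  118. ] tool x,y -0.0 -3.0
hL [ 528.4 -276.8  165. ] tool x,y 12.5 -26.1
hR [ 574.6 -283.3  165. ] tool x,y 11.4 20.7
pinfront_top [ 551.6 -277.2  120. ] tool x,y 14.8 -2.9
pinback [ 548.2 -305.6  120. ] tool x,y -13.8 -3.0
boardTop far [ 562.6 -199.4   60. ] tool x,y 93.3 -0.9
board vis near [ 551.1 -263.    60. ] tool x,y 28.9 -5.0
tab end [ 554.9 -255.5  110. ] tool x,y 36.7 -2.1
tip mid [ 554.5 -286.2  130. ] tool x,y 6.2 1.0
```

>>> arm_command([
  {"hand": 1,"x": 0,"y": -0.003,"z": -0.002,"yaw": 0},
  {"hand": -1,"x": 0,"y": 0,"z": 0,"yaw": 0},
  {"hand": -1,"x": 0,"y": 0,"z": 0,"yaw": 0},
  {"hand": -1,"x": 0,"y": 0,"z": 0,"yaw": 0},
  {"hand": -1,"x": 0,"y": 0,"z": 0,"yaw": 0},
  {"hand": -1,"x": 0,"y": 0,"z": 0,"yaw": 0},
  {"hand": -1,"x": 0,"y": 0,"z": 0,"yaw": 0},
  {"hand": -1,"x": 0,"y": 0,"z": 0,"yaw": 0},
  {"hand": -1,"x": 0,"y": 0,"z": 0,"yaw": 0},
  {"hand": -1,"x": 0,"y": 0,"z": 0,"yaw": 0},
], newtons=35)

```text
clock: 4.15
eef_pos: [551.0, -292.4, 154.8]
eef_rot: [3.137, 0.002, 1.456]
wrist_force: [-12.2, 3.5, 27.0]
finger_gap: 25.5
finger_force: 22.6
```

>>> arm_command([
  {"hand": -1,"x": 0,"y": 0,"z": 0,"yaw": 0},
  {"hand": -1,"x": 0,"y": 0,"z": 0,"yaw": 0},
  {"hand": -1,"x": 0,"y": 0,"z": 0,"yaw": 0},
  {"hand": -1,"x": 0,"y": 0,"z": 0,"yaw": 0},
])

```text
clock: 4.55
eef_pos: [551.0, -292.4, 154.9]
eef_rot: [3.137, 0.002, 1.456]
wrist_force: [-1.9, 2.7, 20.3]
finger_gap: 24.9
finger_force: 35.0
```

>>> arm_command([
  {"hand": -1,"x": 0,"y": 0,"z": -0.004,"yaw": 0},
  {"hand": -1,"x": 0,"y": 0,"z": -0.004,"yaw": 0},
  {"hand": -1,"x": 0,"y": 0,"z": -0.008,"yaw": 0},
  {"hand": -1,"x": 0,"y": 0,"z": -0.01,"yaw": 0},
  {"hand": -1,"x": 0,"y": 0,"z": -0.01,"yaw": 0},
  {"hand": -1,"x": 0,"y": 0,"z": -0.01,"yaw": 0},
  {"hand": -1,"x": 0,"y": 0,"z": -0.01,"yaw": 0},
  {"hand": -1,"x": 0,"y": 0,"z": -0.015,"yaw": 0},
  {"hand": -1,"x": 0,"y": 0,"z": -0.02,"yaw": 0},
  {"hand": -1,"x": 0,"y": 0,"z": -0.02,"yaw": 0},
])

```text
clock: 5.55
eef_pos: [549.8, -291.8, 264.0]
eef_rot: [-3.142, -0.0, 1.456]
wrist_force: [0.3, -0.4, -0.5]
finger_gap: 24.4
finger_force: 34.9
```

```bash
python3 look.py w4
```

```text
{'clock': 5.55, 'eef_pos': [549.793, -291.842, 263.992], 'eef_rot': [-3.142, -0.0, 1.456], 'joints': [-0.547, 0.441, 1.238, -0.0, 1.462, -0.432], 'finger_gap': 24.406, 'wrist_force': [0.324, -0.361, -0.519]}
[[0.99, 0.11, 0.03, 558.3], [-0.11, 0.96, 0.24, -221.74], [0.0, -0.24, 0.97, 425.01], [0.0, 0.0, 0.0, 1.0]] 286.4858568413614
```

View pics/w4.png

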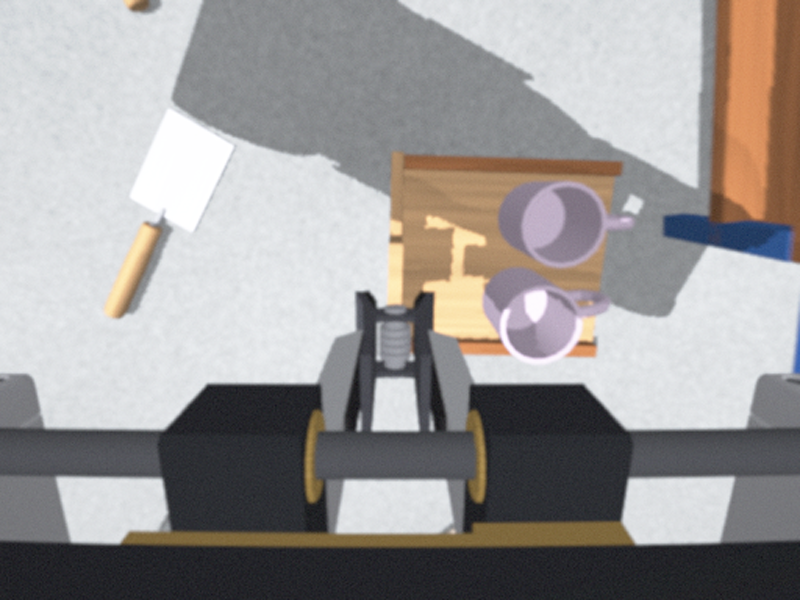

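The clip is held straight, with its spring at (396,337), and the tray is undisturbed. Next I'll carry it toward the bowl tray and stop short to look.

>>> arm_command([
  {"hand": -1,"x": 0,"y": 0,"z": 0,"yaw": -0.114},
  {"hand": -1,"x": 0,"y": 0,"z": 0,"yaw": -0.114},
  {"hand": -1,"x": 0,"y": 0,"z": 0,"yaw": -0.114},
  {"hand": -1,"x": 0.02,"y": 0.003,"z": 0,"yaw": 0},
  {"hand": -1,"x": 0.034,"y": 0.006,"z": 0,"yaw": 0},
  {"hand": -1,"x": 0.034,"y": 0.006,"z": 0,"yaw": 0},
  {"hand": -1,"x": 0.034,"y": 0.006,"z": 0,"yaw": 0},
  {"hand": -1,"x": 0.034,"y": 0.006,"z": 0,"yaw": 0},
  {"hand": -1,"x": 0.034,"y": 0.006,"z": 0,"yaw": 0},
  {"hand": -1,"x": 0.034,"y": 0.006,"z": 0,"yaw": 0},
])

```text
clock: 6.6
eef_pos: [537.1, -63.5, 262.7]
eef_rot: [3.142, 0.0, 1.798]
wrist_force: [0.9, 0.3, -1.0]
finger_gap: 25.0
finger_force: 34.9
```

>>> arm_command([
  {"hand": -1,"x": 0.034,"y": 0.006,"z": 0,"yaw": 0},
  {"hand": -1,"x": 0.034,"y": 0.006,"z": 0,"yaw": 0},
  {"hand": -1,"x": 0.034,"y": 0.006,"z": 0,"yaw": 0},
  {"hand": -1,"x": 0.034,"y": 0.007,"z": 0,"yaw": 0},
  {"hand": -1,"x": 0.034,"y": 0.007,"z": 0,"yaw": 0},
  {"hand": -1,"x": 0.034,"y": 0.007,"z": 0,"yaw": 0},
  {"hand": -1,"x": 0.034,"y": 0.007,"z": 0,"yaw": 0},
  {"hand": -1,"x": 0.034,"y": 0.006,"z": 0,"yaw": 0},
  {"hand": -1,"x": 0.02,"y": 0.004,"z": 0,"yaw": 0},
  {"hand": -1,"x": 0,"y": 0,"z": 0,"yaw": 0},
])

```text
clock: 7.6
eef_pos: [525.8, 234.3, 262.3]
eef_rot: [-3.141, -0.0, 1.8]
wrist_force: [0.0, -0.4, -1.4]
finger_gap: 24.6
finger_force: 34.9
```

```bash
python3 look.py w5
```

```text
{'clock': 7.6, 'eef_pos': [525.804, 234.345, 262.335], 'eef_rot': [-3.141, -0.0, 1.8], 'joints': [0.356, 0.332, 1.39, 0.0, 1.42, 0.126], 'finger_gap': 24.56, 'wrist_force': [0.05, -0.363, -1.416]}
[[0.97, -0.22, -0.05, 510.48], [0.23, 0.94, 0.24, 303.05], [-0.0, -0.24, 0.97, 423.41], [0.0, 0.0, 0.0, 1.0]] 286.4858568413614
```

View pics/w5.png

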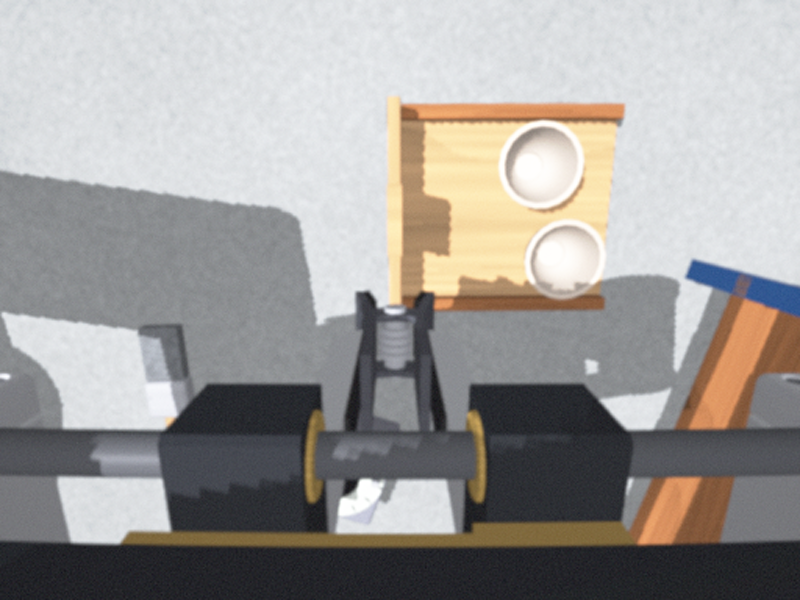

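The bowl tray's board top runs from (394,97) to (395,305), with the tab at about y 185–258. I'll measure the tab's edges numerically.

Run:
```python
from h import *
c=dict(np.load('w5.npz'));w=c["w"]
hsv=cv2.cvtColor(w,cv2.COLOR_RGB2HSV)
for r in range(60,196,5):
    s=hsv[r,240:275,1].astype(float);i=np.argmax(s>55);x=240+i-1+(55-s[i-1])/(s[i]-s[i-1])
    print(r,round(x,2),"V",w[r,246:266,0].tolist())
```

```text
60 264.5 V [224, 226, 228, 231, 232, 234, 232, 231, 228, 224, 225, 223, 224, 227, 228, 227, 226, 226, 230, 232]
65 247.9 V [225, 229, 247, 252, 252, 252, 251, 250, 246, 238, 217, 215, 221, 224, 223, 223, 222, 222, 223, 226]
70 247.76 V [222, 230, 247, 252, 252, 251, 250, 251, 249, 235, 182, 142, 141, 144, 145, 145, 154, 162, 162, 176]
75 247.79 V [221, 226, 246, 252, 251, 251, 251, 250, 249, 238, 183, 137, 131, 136, 132, 134, 134, 139, 137, 133]
80 247.92 V [221, 229, 247, 251, 252, 251, 250, 249, 248, 238, 202, 173, 175, 175, 173, 176, 175, 177, 179, 180]
85 248.46 V [230, 242, 251, 252, 252, 251, 250, 250, 249, 238, 202, 161, 161, 161, 162, 162, 159, 159, 164, 160]
90 248.29 V [227, 239, 250, 252, 252, 251, 250, 250, 249, 240, 203, 166, 165, 167, 164, 165, 165, 166, 162, 164]
95 248.3 V [228, 239, 250, 252, 251, 251, 250, 250, 250, 239, 206, 173, 168, 173, 173, 169, 172, 172, 170, 173]
100 248.31 V [229, 239, 248, 251, 251, 250, 250, 250, 249, 242, 207, 173, 173, 172, 171, 171, 171, 171, 171, 171]
105 248.4 V [227, 236, 246, 251, 251, 250, 250, 250, 249, 241, 212, 182, 179, 181, 18
[... 1375 characters left out ...]
0, 178, 180, 181]
170 248.97 V [219, 220, 231, 248, 251, 251, 250, 249, 250, 246, 220, 180, 177, 174, 179, 174, 171, 173, 175, 178]
175 249.39 V [224, 228, 239, 250, 252, 251, 250, 250, 249, 246, 221, 184, 175, 174, 172, 170, 170, 171, 175, 170]
180 249.33 V [224, 223, 239, 251, 252, 251, 250, 250, 250, 244, 221, 184, 177, 173, 175, 173, 171, 174, 176, 172]
185 249.26 V [225, 223, 235, 251, 252, 251, 250, 249, 250, 244, 224, 193, 187, 186, 186, 186, 184, 183, 187, 186]
190 249.33 V [228, 227, 239, 250, 252, 251, 251, 250, 249, 246, 216, 156, 127, 121, 121, 123, 128, 123, 116, 101]
195 258.39 V [207, 189, 179, 182, 183, 182, 169, 167, 170, 170, 156, 145, 139, 142, 141, 142, 142, 131, 105, 69]
```

Run:
```python
from h import *
c=dict(np.load('w5.npz'));w=c["w"]
print(c["K"].round(1).tolist())
for r in list(range(114,121))+list(range(160,167)): print(r,w[r,246:259,0].tolist())
p=np.array([525.8,234.3]);y=1.799;tx=np.array([np.cos(y),np.sin(y)]);ty=np.array([np.sin(y),-np.cos(y)])
for n,q,z in(("tab far",(252.3,117.5),110),("tab near",(252.7,163),110),("board far",(251.5,63),60),("board near",(252.6,191),60),("pin",(253,215.5),222),("pin2",(253,216.5),227)):
    P=plane(c,[q],z)[0];d=P[:2]-p;print(n,P.round(1),"tool x,y",round(d@tx,1),round(d@ty,1))
print(w[205:230:4,225:282,0].tolist())
```

```text
[[286.5, 0.0, 252.6], [0.0, 286.5, 187.7], [0.0, 0.0, 1.0]]
114 [226, 230, 241, 250, 250, 250, 250, 250, 249, 242, 211, 179, 172]
115 [224, 229, 242, 249, 251, 250, 250, 249, 249, 242, 210, 181, 173]
116 [224, 230, 242, 249, 250, 250, 249, 249, 247, 242, 214, 179, 176]
117 [226, 232, 242, 248, 248, 247, 248, 247, 247, 244, 224, 192, 173]
118 [227, 235, 244, 247, 247, 247, 246, 247, 246, 245, 234, 203, 175]
119 [228, 239, 245, 248, 248, 248, 248, 248, 248, 249, 242, 219, 182]
120 [227, 239, 248, 250, 250, 249, 249, 250, 250, 250, 244, 220, 182]
160 [220, 234, 248, 252, 252, 252, 252, 252, 252, 252, 248, 224, 180]
161 [222, 235, 246, 251, 252, 251, 251, 251, 252, 252, 249, 222, 177]
162 [226, 235, 248, 251, 251, 251, 250, 251, 251, 251, 247, 222, 180]
163 [225, 230, 243, 248, 250, 250, 250, 249, 250, 250, 242, 215, 182]
164 [227, 226, 236, 247, 250, 250, 249, 249, 250, 247, 233, 201, 179]
165 [225, 221, 229, 246, 250, 251, 250, 249, 250, 247, 226, 193, 179]
166 [225, 218, 227, 245, 251, 250, 250, 249, 249, 247, 223, 188, 178]
tab far [510.3 301.9 110. ] tool x,y 69.4 0.2
tab near [521.
[... 1348 characters left out ...]
37, 134, 138, 137, 138, 141, 144, 146, 145, 148, 143, 137, 145, 138, 139, 134, 133, 134, 132, 128, 97, 67, 51, 57, 57, 57, 63, 59, 57, 64, 57, 83, 115, 135, 141, 138, 140, 138], [137, 137, 136, 118, 85, 61, 54, 64, 63, 59, 59, 58, 63, 50, 55, 79, 107, 129, 131, 136, 133, 138, 145, 150, 150, 151, 157, 155, 156, 155, 154, 154, 151, 145, 143, 138, 130, 128, 125, 93, 58, 52, 53, 55, 59, 59, 62, 61, 64, 55, 65, 86, 122, 132, 137, 141, 141], [140, 141, 125, 91, 60, 65, 74, 76, 76, 79, 78, 73, 61, 57, 59, 87, 116, 136, 133, 131, 138, 141, 149, 154, 155, 156, 159, 161, 155, 159, 156, 158, 152, 152, 142, 139, 136, 134, 130, 113, 83, 59, 52, 58, 69, 75, 76, 76, 79, 77, 72, 64, 85, 115, 133, 139, 140]]
```

>>> arm_command([
  {"hand": -1,"x": 0.023,"y": 0,"z": 0,"yaw": -0.01},
  {"hand": -1,"x": 0.0225,"y": 0,"z": 0,"yaw": 0},
  {"hand": -1,"x": 0,"y": 0,"z": 0.02,"yaw": 0},
  {"hand": -1,"x": 0,"y": 0,"z": 0.02,"yaw": 0},
  {"hand": -1,"x": 0,"y": 0,"z": 0.015,"yaw": 0},
  {"hand": -1,"x": 0,"y": 0,"z": 0.01,"yaw": 0},
  {"hand": -1,"x": 0,"y": 0,"z": 0.01,"yaw": 0},
  {"hand": -1,"x": 0,"y": 0,"z": 0.01,"yaw": 0},
  {"hand": -1,"x": 0,"y": 0,"z": 0.005,"yaw": 0},
  {"hand": -1,"x": 0,"y": 0,"z": 0.005,"yaw": 0},
])

```text
clock: 8.65
eef_pos: [516.0, 276.5, 167.6]
eef_rot: [3.141, -0.0, 1.808]
wrist_force: [0.1, -0.3, -1.1]
finger_gap: 25.4
finger_force: 34.9
```

>>> arm_command([
  {"hand": -1,"x": 0,"y": 0,"z": 0.004,"yaw": 0},
  {"hand": -1,"x": 0,"y": 0,"z": 0.004,"yaw": 0},
  {"hand": -1,"x": 0,"y": 0,"z": 0,"yaw": 0},
])

```text
clock: 8.95
eef_pos: [515.7, 276.5, 159.3]
eef_rot: [-3.141, 0.0, 1.808]
wrist_force: [0.2, 1.0, -1.1]
finger_gap: 25.2
finger_force: 34.9
```

>>> arm_command([
  {"hand": -1,"x": 0.001,"y": 0,"z": 0.003,"yaw": 0},
  {"hand": -1,"x": 0,"y": 0,"z": 0.002,"yaw": 0},
  {"hand": -1,"x": 0,"y": 0,"z": 0,"yaw": 0},
])

```text
clock: 9.25
eef_pos: [515.8, 277.7, 155.1]
eef_rot: [3.141, -0.0, 1.808]
wrist_force: [0.7, 1.1, 1.0]
finger_gap: 25.0
finger_force: 34.9
```

>>> arm_command([
  {"hand": -1,"x": 0,"y": 0,"z": 0.002,"yaw": 0},
  {"hand": -1,"x": 0,"y": 0,"z": 0,"yaw": 0},
  {"hand": -1,"x": 0,"y": 0,"z": 0,"yaw": 0},
])

```text
clock: 9.55
eef_pos: [515.8, 277.8, 154.9]
eef_rot: [3.14, -0.001, 1.808]
wrist_force: [-7.1, -2.4, 18.2]
finger_gap: 25.0
finger_force: 35.0
```

>>> arm_command([
  {"hand": -0.4,"x": 0,"y": 0,"z": 0,"yaw": 0},
  {"hand": -0.3,"x": 0,"y": 0,"z": 0,"yaw": 0},
  {"hand": -0.2,"x": 0,"y": 0,"z": 0,"yaw": 0},
  {"hand": -0.1,"x": 0,"y": 0,"z": 0,"yaw": 0},
  {"hand": 0.0,"x": 0,"y": 0,"z": 0,"yaw": 0},
  {"hand": 0.3,"x": 0,"y": 0,"z": 0,"yaw": 0},
  {"hand": 0.8,"x": 0,"y": 0,"z": 0,"yaw": 0},
  {"hand": 0.8,"x": 0,"y": 0,"z": 0,"yaw": 0},
  {"hand": 0.8,"x": 0,"y": 0,"z": 0,"yaw": 0},
  {"hand": 0.8,"x": 0,"y": 0,"z": 0,"yaw": 0},
])

```text
clock: 10.55
eef_pos: [515.6, 277.5, 152.8]
eef_rot: [3.142, -0.0, 1.808]
wrist_force: [0.4, 0.2, -0.1]
finger_gap: 82.4
finger_force: 0.0
```

```bash
python3 look.py w6
```

```text
{'clock': 10.55, 'eef_pos': [515.642, 277.508, 152.751], 'eef_rot': [3.142, -0.0, 1.808], 'joints': [0.431, 0.443, 1.497, 0.0, 1.201, 0.194], 'finger_gap': 82.426, 'wrist_force': [0.436, 0.173, -0.104]}
[[0.97, -0.23, -0.06, 499.75], [0.23, 0.94, 0.24, 346.11], [0.0, -0.24, 0.97, 313.82], [0.0, 0.0, 0.0, 1.0]] 286.4858568413614
```

View pics/w6.png

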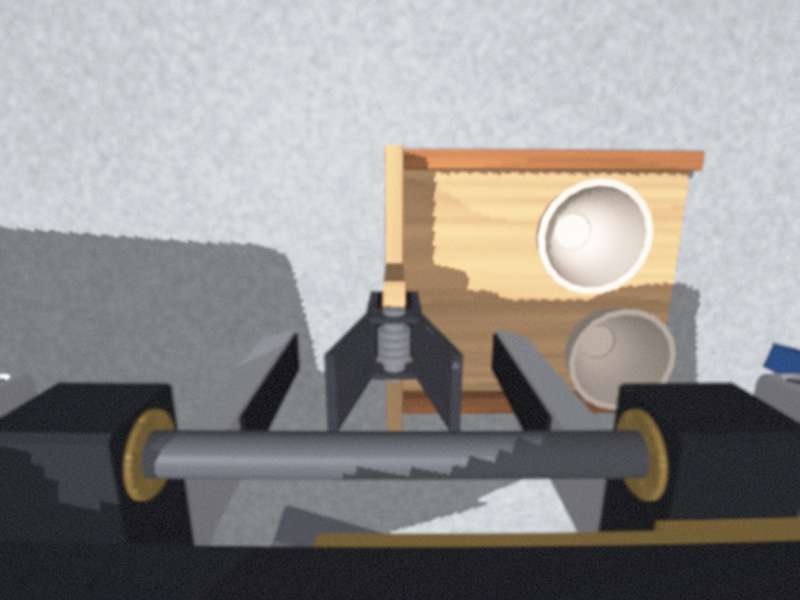

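The clip is released and sits symmetrically on the tab, with its spring at (394,340), handles spanning 326–461 and the bowls undisturbed. Now a check of its centring, then the dial's yaw and pointer angle from the stored top view.

Run:
```python
from h import *
c=dict(np.load('w6.npz'));s=1.5625
print("pin",plane(c,[(394/s,341/s)],118).round(1),"tab centre ~516.1,278.2")
t=np.load('top0.npy');C=get_calibration("top")
# dial: white disc
roi=np.zeros(t.shape[:2],np.uint8);roi[185:235,232:285]=1
g=t.min(2)
m=((g>150)*roi).astype(np.uint8)
pts=cv2.findNonZero(m);(cx,cy),r=cv2.minEnclosingCircle(pts);print("disc",cx,cy,r,plane(C,[(cx,cy)],45).round(1))
d=((t.max(2)<45)*roi).astype(np.uint8);n,l,st,ce=cv2.connectedComponentsWithStats(d)
for i in range(1,n):
    if st[i,4]>8: print("dark",st[i],ce[i].round(1),plane(C,[ce[i]],83).round(1))
for r in range(197,222): print(r,g[r,240:278].tolist())
```

```text
pin [[516.3 276.5 118. ]] tab centre ~516.1,278.2
disc 258.2554626464844 210.3973846435547 16.650114059448242 [[516.1  20.2  45. ]]
dark [251 204  16  14 144] [257.7 210.3] [[512.1  21.7  83. ]]
197 [136, 133, 118, 113, 115, 119, 116, 118, 130, 157, 182, 193, 193, 194, 193, 190, 171, 155, 165, 143, 164, 190, 194, 194, 188, 155, 147, 165, 159, 135, 120, 121, 116, 120, 118, 121, 112, 87]
198 [137, 133, 122, 115, 115, 119, 124, 139, 164, 183, 193, 194, 193, 194, 195, 192, 172, 164, 178, 174, 182, 193, 194, 196, 181, 148, 154, 185, 185, 165, 133, 124, 121, 121, 118, 116, 110, 84]
199 [130, 132, 124, 119, 118, 122, 144, 170, 186, 194, 194, 194, 197, 193, 194, 196, 187, 183, 188, 191, 195, 193, 193, 192, 186, 172, 183, 191, 194, 185, 163, 137, 119, 119, 121, 116, 98, 80]
200 [133, 124, 119, 119, 124, 140, 168, 186, 194, 195, 196, 193, 198, 196, 194, 191, 194, 194, 192, 195, 194, 196, 196, 192, 193, 190, 189, 193, 194, 192, 181, 154, 128, 118, 116, 101, 82, 77]
201 [134, 121, 114, 117, 139, 171, 189, 195, 197, 195, 194, 189, 191, 191, 190, 191, 190, 191, 177, 179, 190, 187, 189, 192, 188, 1
[... 2943 characters left out ...]
8, 197, 194, 197, 193, 185, 168, 140, 103, 80, 80, 83, 106, 141, 161, 157, 150, 132, 118, 112, 109, 94, 88, 103, 107, 89, 74, 68, 74, 77]
219 [120, 110, 115, 120, 156, 186, 193, 197, 195, 196, 196, 195, 197, 196, 194, 184, 167, 162, 162, 164, 172, 187, 188, 155, 124, 119, 119, 117, 116, 105, 94, 86, 89, 80, 71, 73, 74, 77]
220 [116, 116, 119, 118, 132, 157, 183, 194, 184, 170, 182, 196, 199, 198, 197, 196, 194, 196, 193, 195, 195, 196, 193, 154, 122, 118, 113, 114, 114, 116, 108, 92, 78, 77, 67, 69, 74, 77]
221 [114, 118, 118, 116, 121, 128, 164, 185, 168, 163, 186, 197, 194, 195, 197, 195, 199, 194, 197, 197, 197, 194, 170, 136, 117, 108, 111, 115, 118, 118, 112, 97, 78, 72, 72, 67, 69, 76]
```

The clip is within about 2 mm of centre. Next I'll rise straight up and move over the dial.

>>> arm_command([
  {"hand": 0.8,"x": 0,"y": 0,"z": -0.01,"yaw": 0},
  {"hand": 0.8,"x": 0,"y": 0,"z": -0.015,"yaw": 0},
  {"hand": 0.8,"x": 0,"y": 0,"z": -0.02,"yaw": 0},
  {"hand": 0.8,"x": 0,"y": 0,"z": -0.02,"yaw": 0},
  {"hand": 0.8,"x": 0,"y": 0,"z": -0.015,"yaw": 0},
  {"hand": 0.8,"x": 0,"y": 0,"z": 0,"yaw": 0.1185},
  {"hand": 0.8,"x": 0,"y": 0,"z": 0,"yaw": 0.1185},
  {"hand": 0.8,"x": -0.02,"y": 0.001,"z": 0,"yaw": 0},
  {"hand": 0.8,"x": -0.03,"y": 0,"z": 0,"yaw": 0},
  {"hand": 0.8,"x": -0.03,"y": 0,"z": 0,"yaw": 0},
])

```text
clock: 11.6
eef_pos: [516.5, 196.8, 233.5]
eef_rot: [3.141, -0.0, 1.572]
wrist_force: [0.1, 0.7, -0.3]
finger_gap: 84.7
finger_force: 0.0
```

>>> arm_command([
  {"hand": 0.8,"x": -0.03,"y": 0,"z": 0,"yaw": 0},
  {"hand": 0.8,"x": -0.03,"y": 0,"z": 0,"yaw": 0},
  {"hand": 0.8,"x": -0.03,"y": 0,"z": 0,"yaw": 0},
  {"hand": 0.8,"x": -0.03,"y": 0,"z": 0,"yaw": 0},
  {"hand": 0.8,"x": -0.03,"y": 0,"z": 0,"yaw": 0},
  {"hand": 0.8,"x": -0.027,"y": 0,"z": 0.02,"yaw": 0},
  {"hand": 0.8,"x": 0,"y": 0,"z": 0.02,"yaw": 0},
  {"hand": 0.8,"x": 0,"y": 0,"z": 0,"yaw": 0},
])

```text
clock: 12.4
eef_pos: [515.8, 19.9, 191.4]
eef_rot: [-3.139, -0.0, 1.57]
wrist_force: [-0.2, -0.0, 0.2]
finger_gap: 84.6
finger_force: 0.0
```

```bash
python3 look.py w7
python3 - <<'E'
from h import *
c=dict(np.load('w7.npz'));w=c["w"]
P=proj(c,[[517,20,45],[517,20,83]]);print(P.round(1).tolist())
x,y=P[0].round().astype(int)
roi=np.zeros(w.shape[:2],np.uint8);roi[max(0,y-75):min(y+75,222),x-75:x+75]=1
m=((w.min(2)>150)*roi).astype(np.uint8);d=((w.max(2)<50)*roi).astype(np.uint8)
for nm,b in(("white",m),("dark",d)):
    n,l,st,ce=cv2.connectedComponentsWithStats(b)
    for i in range(1,n):
        if st[i,4]>15: print(nm,st[i].tolist(),ce[i].round(1))
g=cv2.resize(w.min(2)[y-66:222,x-66:x+66],None,fx=.5,fy=.5,interpolation=cv2.INTER_AREA)
for r in g: print(''.join(" .:-=+*#%@"[min(9,int(v)//24)] for v in r))
print(y-66,x-66)
E
```

```text
{'clock': 12.4, 'eef_pos': [515.801, 19.942, 191.403], 'eef_rot': [-3.139, -0.0, 1.57], 'joints': [-0.032, 0.257, 1.655, 0.0, 1.233, -0.031], 'finger_gap': 84.638, 'wrist_force': [-0.242, -0.043, 0.242]}
[[1.0, 0.0, 0.0, 516.87], [-0.0, 0.97, 0.24, 90.46], [-0.0, -0.24, 0.97, 352.45], [0.0, 0.0, 0.0, 1.0]] 286.4858568413614
[[253.6, 182.3], [253.7, 191.1]]
white [234, 107, 95, 31, 2448] [283.7 119.8]
white [211, 137, 86, 85, 3876] [253.7 176.5]
white [253, 193, 4, 18, 46] [254.6 201.7]
dark [234, 161, 40, 50, 1252] [253.6 180.9]
dark [183, 215, 5, 7, 22] [185.6 218.9]
dark [318, 215, 5, 7, 24] [319.4 218.7]
++*+++++++++****++++++++*%@@@@@@@@@@@@@@@@@@@@@@@@@@@@@@@@@@@@@@@@
++**++++++++**++++++++++#@@@@@@@@@@@@@@@@@@@@@@@@@@@@@@@@@@@@@@@@@
++**+++*+++++++++++++++#%@@@@@@@@@@@@@@@@@@@@@@@@@@@@@@@@@@@@@@@@@
+++++++++++++++**++**++#@@@@@@@@@@@@@@@@@@@@@@@@@@@@@@@@@@@@@@@@@@
++++++++++*++++*+++++++#%@@@@@@@@@@@@@@@@@@@@@@@@@@@@@@@@@@@@@@@@@
+++++++++++*+++++++++++*%@@@@@@@@@@@@@@@@@@@@@@@@@@@@@@@@@@@@@@@@@
+++++++++++*+++==++++++*%@@@@@@@@@@@@@@@@@@@@@@@@@@@@@@@@@@@@@@@@@
++++++++++++++==
[... 2373 characters left out ...]
%%%%#***+=++++++++++++
+++++++++++++++*#%%%%%%%%%%%%#-.=#=.:*%%%%%%%%%%%%#++=++++++++++++
++++++++++=+++++#%%%%%##%%%%%#=.-#+.:*%%%%%%%%%%%#++++++++++++++++
++++++++++=+++++*#%%%%*+#%%%%#=.-#+.:*%%%%##%%%%#*++++++++++++++++
++++++++++=++++++*#%%#+*%%%%%#=.-#*..*%%%%#+#%%#*+++=+++++++++++++
++++++++++++++++++*##+*%%%%%%#+:-*+:-*%%%%%*+##*++++++++++++++++++
++++++++++++++++++++++#%%%%%#*#**=:=+#%%%%%###*+++++=++++++++++++=
=+++++++++++++++++++++#%%%%%#+#%#=.++*%%%%%#*+++++++=+++++++++++=:
-++++++++++++++++++++++*##%%**%%#=:+**%%%#*+++++++++=+++++++++++=.
-++++++++++++++++++++++++*####%%%*+*####*+++++++++++=+++++++++++=.
-+*+++++++++++++++++++++++++***##*****++++++++++++++++++++++++++-.
116 188
```

Run:
```python
from h import *
c=dict(np.load('w7.npz'));w=c["w"]
m=np.zeros(w.shape[:2],np.uint8);sub=w.min(2)[188:214,246:264];
xs=[];
for r in range(192,209):
    v=w.min(2)[r,249:261].astype(float)-40;v[v<20]=0;xs.append((r,(v*np.arange(249,261)).sum()/v.sum()))
xs=np.array(xs);k=np.polyfit(xs[:,0],xs[:,1],1);a=[(np.polyval(k,r),r) for r in(192,208)]
L=plane(c,a,83);print("line",L.round(1).tolist())
d=L[1]-L[0];print("pointer world angle",np.arctan2(d[1],d[0]))
C=plane(c,[(254,179.5)],45)[0];S=plane(c,[(287.5,178)],48)[0];print("dial centre",C.round(1),"stop",S.round(1),np.arctan2(*(S-C)[1::-1]))
print("ptr tip",plane(c,[(255.5,217)],50).round(1))
```

```text
line [[517.3, 19.0, 83.0], [518.1, 2.7, 83.0]]
pointer world angle -1.5236002554389871
dial centre [517.4  23.2  45. ] stop [553.8  25.5  48. ] 0.0633483012982002
ptr tip [[519.1 -18.6  50. ]]
```

The pointer lies at -1.52 rad and the axis is near (517,22.5). Next I'll align, descend and pinch the bar.

>>> arm_command([
  {"hand": -0.1,"x": 0.0025,"y": 0.0014,"z": 0.01,"yaw": -0.048},
  {"hand": -0.1,"x": 0,"y": 0,"z": 0.012,"yaw": 0},
  {"hand": -0.1,"x": 0,"y": 0,"z": 0.012,"yaw": 0},
  {"hand": -0.1,"x": 0,"y": 0,"z": 0.012,"yaw": 0},
  {"hand": -0.1,"x": 0,"y": 0,"z": 0.012,"yaw": 0},
  {"hand": -0.1,"x": 0,"y": 0,"z": 0.012,"yaw": 0},
  {"hand": -0.1,"x": 0,"y": 0,"z": 0.012,"yaw": 0},
  {"hand": -0.1,"x": 0,"y": 0,"z": 0.012,"yaw": 0},
  {"hand": -0.1,"x": 0,"y": 0,"z": 0.012,"yaw": 0},
  {"hand": -0.1,"x": 0,"y": 0,"z": 0.01,"yaw": 0},
])

```text
clock: 13.45
eef_pos: [517.9, 23.0, 75.6]
eef_rot: [-3.141, -0.0, 1.619]
wrist_force: [0.3, 0.9, 0.3]
finger_gap: 42.1
finger_force: 0.0
```

>>> arm_command([
  {"hand": -1,"x": 0,"y": 0,"z": 0,"yaw": 0},
  {"hand": -1,"x": 0,"y": 0,"z": 0,"yaw": 0},
  {"hand": -1,"x": 0,"y": 0,"z": 0,"yaw": 0},
  {"hand": -1,"x": 0,"y": 0,"z": 0,"yaw": 0},
  {"hand": -1,"x": 0,"y": 0,"z": 0,"yaw": 0},
  {"hand": -1,"x": 0,"y": 0,"z": 0,"yaw": 0},
], newtons=20)

```text
clock: 14.05
eef_pos: [516.5, 23.1, 77.1]
eef_rot: [-3.138, -0.0, 1.619]
wrist_force: [-15.3, -0.2, 10.9]
finger_gap: 13.5
finger_force: 20.0
```

>>> arm_command([
  {"hand": -1,"x": 0,"y": -0.0015,"z": -0.0015,"yaw": -0.05},
  {"hand": -1,"x": 0,"y": 0,"z": 0,"yaw": -0.1},
  {"hand": -1,"x": 0,"y": 0,"z": 0,"yaw": -0.1},
])

```text
clock: 14.35
eef_pos: [515.8, 23.0, 77.4]
eef_rot: [-3.14, -0.001, 1.873]
wrist_force: [-0.8, -0.7, -10.8]
finger_gap: 14.0
finger_force: 20.0
```

>>> arm_command([
  {"hand": -1,"x": 0,"y": 0,"z": 0,"yaw": -0.1},
  {"hand": -1,"x": 0,"y": 0,"z": 0,"yaw": -0.1},
  {"hand": -1,"x": 0,"y": 0,"z": 0,"yaw": -0.1},
  {"hand": -1,"x": 0,"y": 0,"z": 0,"yaw": -0.1},
  {"hand": -1,"x": 0,"y": 0,"z": 0,"yaw": -0.1},
  {"hand": -1,"x": 0,"y": 0,"z": 0,"yaw": -0.1},
])

```text
clock: 14.95
eef_pos: [515.2, 22.6, 77.4]
eef_rot: [-3.139, -0.002, 2.473]
wrist_force: [-4.2, -3.5, -7.1]
finger_gap: 13.5
finger_force: 20.0
```

```bash
python3 -c "
from cell import manip
s=manip.read_state();print(s['moment'],s['eef_rot'],s['joints'])"
```

```text
[-0.88613407  0.77564995 -0.03463776] [-3.13883494e+00 -2.44850243e-03  2.47289969e+00] [-2.68889970e-02  4.01567519e-01  1.75778966e+00 -8.91406754e-04
  9.85847830e-01 -9.28502197e-01]
```

>>> arm_command([
  {"hand": -1,"x": 0,"y": 0,"z": 0,"yaw": -0.1},
  {"hand": -1,"x": 0,"y": 0,"z": 0,"yaw": -0.1},
  {"hand": -1,"x": 0,"y": 0,"z": 0,"yaw": -0.1},
  {"hand": -1,"x": 0,"y": 0,"z": 0,"yaw": -0.1},
  {"hand": -1,"x": 0,"y": 0,"z": 0,"yaw": -0.1},
  {"hand": -1,"x": 0,"y": 0,"z": 0,"yaw": -0.1},
  {"hand": -1,"x": 0,"y": 0,"z": 0,"yaw": -0.04},
  {"hand": -1,"x": 0,"y": 0,"z": 0,"yaw": 0},
])

```text
clock: 15.75
eef_pos: [514.8, 21.9, 77.4]
eef_rot: [-3.14, -0.005, 3.11]
wrist_force: [-9.0, -9.3, -3.3]
finger_gap: 14.5
finger_force: 20.9
```

```bash
python3 -c "
from cell import manip
s=manip.read_state();print(s['moment'],s['eef_rot'],s['joints'])"
```

```text
[-1.69861213  1.46114492 -0.48627781] [-3.13999908 -0.00460091  3.10961936] [-0.02777363  0.40122906  1.75810283 -0.00188688  0.98686914 -1.56555645]
```

>>> arm_command([
  {"hand": -1,"x": 0,"y": 0,"z": 0,"yaw": -0.04},
  {"hand": -1,"x": 0,"y": 0,"z": 0,"yaw": 0},
])

```text
clock: 15.95
eef_pos: [514.9, 21.9, 77.4]
eef_rot: [-3.14, -0.005, -3.134]
wrist_force: [-7.8, -8.8, -4.0]
finger_gap: 14.8
finger_force: 21.5
```

```bash
python3 -c "
from cell import manip
s=manip.read_state();print(s['moment'],s['eef_rot'],s['joints'])"
```

```text
[-1.70423398  1.30978488 -0.51259533] [-3.14022716 -0.00450614 -3.1339074 ] [-0.02780293  0.40126905  1.75807635 -0.00182749  0.98670287 -1.60527644]
```

The moment about z saturates at -0.5 N·m and the gap is widening, so the knob is at its stop. Next: release, rise and check.

>>> arm_command([
  {"hand": 0,"x": 0,"y": 0,"z": 0,"yaw": 0},
  {"hand": 0,"x": 0,"y": 0,"z": 0,"yaw": 0},
  {"hand": 0,"x": 0,"y": 0,"z": 0,"yaw": 0},
  {"hand": 0,"x": 0,"y": 0,"z": -0.01,"yaw": 0},
  {"hand": 0,"x": 0,"y": 0,"z": -0.02,"yaw": 0},
  {"hand": 0.8,"x": 0,"y": 0,"z": -0.03,"yaw": 0},
  {"hand": 0.8,"x": 0,"y": 0,"z": -0.03,"yaw": 0},
  {"hand": 0.8,"x": 0,"y": 0,"z": -0.03,"yaw": 0},
  {"hand": 0.8,"x": 0,"y": 0,"z": 0,"yaw": 0},
  {"hand": 0.8,"x": 0,"y": 0,"z": 0,"yaw": 0},
])

```text
clock: 16.95
eef_pos: [516.6, 23.0, 199.0]
eef_rot: [-3.142, 0.001, -3.134]
wrist_force: [-1.1, 0.4, -1.2]
finger_gap: 83.1
finger_force: 0.0
```

```bash
python3 look.py w8
python3 - <<'E'
from h import *
c=dict(np.load('w8.npz'));w=c["w"]
P=proj(c,[[516,22.5,45]]);x,y=P[0].round().astype(int)
y0,x0=max(0,y-66),x-66
g=cv2.resize(w.min(2)[y0:222,x0:x+66],None,fx=.5,fy=.5,interpolation=cv2.INTER_AREA)
for r in g[::1]: print(''.join(" .:-=+*#%@"[min(9,int(v)//24)] for v in r))
print(y0,x0)
t=camera("top");a=np.load('top0.npy')
E
```

```text
{'clock': 16.95, 'eef_pos': [516.624, 23.028, 198.985], 'eef_rot': [-3.142, 0.001, -3.134], 'joints': [-0.026, 0.249, 1.647, 0.0, 1.245, -1.604], 'finger_gap': 83.109, 'wrist_force': [-1.111, 0.363, -1.204]}
[[-0.01, -0.97, -0.24, 447.08], [1.0, -0.01, -0.0, 23.25], [-0.0, -0.24, 0.97, 359.92], [0.0, 0.0, 0.0, 1.0]] 286.4858568413614
++++++++++++++++++++++++++++++++++++++++++++++++++++++++++++++++++
+++++++++++++++++++++++++*++++++++++++++++++++++++++++++++++++++++
++++++++++++++++++++++++++++++++++++++++++++++++++++++++++++++++++
+++++++++++++++++++++++++++++++++++++++++++++++++*++++++++++++++++
++++++++++++++++++++++++++++++++++++++++++++++++++++++++++++++++++
++++++++++++++++++++++++++++++++++++++++++++++++++++++++++++++++++
++++++++++++++++++++++++++++++++++++++++++++++++++++++++++++++++++
++++++++++++++++++++++++++++++++++++++++++++++++++++++++++++++++++
+++++++++++++++=======++++++++++++++++++++++++++++++++++++++++++++
+++++++++++++==================+++++++++++++++++++++++++++++++++++
+++++++++++++++++++++==================+++++++++++++++++++++++++++
+++++++++++++++++++++++++++
[... 2161 characters left out ...]
%%%#%##++#@@@@@@@@@@@@
*+++++++++==+++*#+*#%%%%#%%%+.:**:.+#%#%#%%%#%%#%#+++%@@@@@@@@@@@@
*+++++++++====++*##%%%###%%#+.:**:.+#%%%%#%#%#%%#*+=+%@@@@@@@@@@@@
*+++++++++=+==+++*#%##%%####=.:#*.:*##%####%####*+==+%@@@@@@@@@@@@
*+++++++++=+=+++++*##%%#*#%#=.-#+.:*%#%%#%##%%#*+=+=*%@@@@@@@@@@@@
*+++++++++=+++++=++*#%#++###*+-==:-*%%%#%%%%##*+====#@@@@@@@@@@@@@
++++++++++==++=====+*##+#%####-:=++*#%#%#%%##++=====#@@@@@@@@@@@@%
=-=+++++++=+==+==++=++*##%#%%#-:+***#%#%###*+======+#@@@@@@@@@@@#+
-.=++++++++++========+++*#####--****#####*++===+++=+%@@@@@@@@@@@#:
..=+++++++++++++++++++=+++**##++##*###**++++=+=+===+%@@@@@@@@@@@*:
..-+++++++++++++++++++++++++++++*+++++++======+=++=+%@@@@@@@@@@@*.
113 186
```

The pointer rests against the stop pin, along the counter's own +x axis, which is yawed about -0.06. The clip is in place and the robot is clear, so I'm handing in.

```bash
python3 -c "
from cell import manip
print(manip.sign_off())"
```

```text
the job is handed in; nothing more can be done
None
```

The job is handed in (the hand-in returned no verdict): the clip is on the bowl tray's tab, within about 2 mm of centre, pushed down and released, the tally knob is against its zero stop, and no mug or bowl was seen to move.

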